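# Bring the sample's jar to the pointer and hold the carousel

### The job

One steel part lies on the round mat as the customer's sample: find the jar on the counter carousel with the same shape of part on its lid, and turn the carousel until that jar stands squarely at the front, in line with the pointer of the base. Finish holding the carousel still there with the gripper, with a firm hold and without letting go, and leave the loose parts and the carton where they lie.

Things in the scene. Friction and masses are not known exactly. Their poses are not given: they have to be found in the camera images.
- stand: fixed black round base of the jar carousel (200 mm across, 20 mm high) on the counter; origin on the carousel's vertical axis, at the counter top. Its own +x runs along the aluminium pointer tongue, which reaches out under the turntable to 175 mm from the axis (12 mm high) and marks the front; the pointer looks roughly away from the robot
- carousel: grey round turntable, 250 mm across, top 34 mm above the counter, carrying four fixed jars 90 degrees apart, their centres 85 mm from the axis; turns freely either way, over a full turn, with about 0.06 N m bearing friction, and stays where left. Origin on the axis, 20 mm above the counter, z up. Low hub in the middle, 44 mm across, top at 44 mm
- front (a point): point of the fixed stand straight above the pointer, 85 mm from the axis and 118 mm above the counter: where the centre of a jar's lid is when that jar stands squarely at the pointer
- jar_washer (a point): centre of the top face of the black lid (118 mm above the counter) of the jar whose lid carries, fixed flat on it, a steel round washer, 40 mm across, with one 16 mm hole, 5 mm thick. Like the others, a pale frosted jar 54 mm across with a lid 58 mm across from 100 to 118 mm above the counter, fixed to the turntable; the lid does not turn or come off
- jar_strip (a point): centre of the top face of the black lid (118 mm above the counter) of the jar whose lid carries, fixed flat on it, a steel straight mending strip, 52 x 14 mm, four small holes in a row, 5 mm thick. Like the others, a pale frosted jar 54 mm across with a lid 58 mm across from 100 to 118 mm above the counter, fixed to the turntable; the lid does not turn or come off
- jar_square (a point): centre of the top face of the black lid (118 mm above the counter) of the jar whose lid carries, fixed flat on it, a steel square plate washer, 36 x 36 mm, with one 12 mm hole, 5 mm thick. Like the others, a pale frosted jar 54 mm across with a lid 58 mm across from 100 to 118 mm above the counter, fixed to the turntable; the lid does not turn or come off
- jar_corner (a point): centre of the top face of the black lid (118 mm above the counter) of the jar whose lid carries, fixed flat on it, a steel L-shaped flat corner plate, both legs 40 mm long and 14 mm wide, 5 mm thick. Like the others, a pale frosted jar 54 mm across with a lid 58 mm across from 100 to 118 mm above the counter, fixed to the turntable; the lid does not turn or come off
- round_mat: fixed black round rubber mat, 100 mm across, 4 mm thick; one loose steel part lies on it: the customer's sample. Origin under its centre
- long_mat: fixed black rectangular rubber mat, 250 x 80 mm, 4 mm thick, with the three other loose parts, not the sample. Origin under its centre
- part_washer: loose flat steel round washer, 40 mm across, with one 16 mm hole, 5 mm thick, 50 g, lying on one of the two mats (the same kind of part as is fixed on the lid of its jar). Origin under the centre of its outline; stays where it is
- part_strip: loose flat steel straight mending strip, 52 x 14 mm, four small holes in a row, 5 mm thick, 50 g, lying on one of the two mats (the same kind of part as is fixed on the lid of its jar). Origin under the centre of its outline; stays where it is
- part_square: loose flat steel square plate washer, 36 x 36 mm, with one 12 mm hole, 5 mm thick, 50 g, lying on one of the two mats (the same kind of part as is fixed on the lid of its jar). Origin under the centre of its outline; stays where it is
- part_corner: loose flat steel L-shaped flat corner plate, both legs 40 mm long and 14 mm wide, 5 mm thick, 50 g, lying on one of the two mats (the same kind of part as is fixed on the lid of its jar). Origin under the centre of its outline (of the 40 mm square that encloses the L); stays where it is
- carton: closed cardboard carton of screws, 90 x 60 x 55 mm, origin under its centre; stays where it is
Things that resemble listed ones, but are neither listed nor needed, are in the scene too. Leave any orange, purple or yellow look-alike of the part_washer alone.

How it is judged:
By the outcome, as a careful person would: the job done as asked, in the order asked, and still so for the second after the job is handed in, while the arm keeps its last pose, push and grip.
It also fails if it takes over 42 s, if anything falls off the work surface, if the arm or the gripper's body presses on something with over 40 N, if the wrist force passes 120 N, or if a joint passes its speed limit or range.

### The arm

A 6-joint arm with a two-finger parallel gripper is mounted at the origin on the work surface. World frame = base frame: x ahead of the robot, y to its left, z up, the work surface at z = 0. Lengths are in m, angles in rad, forces in N, time in s.
With the tool pointing down it reaches from about 0.375 to 0.975 m from the base axis. Payload 3.8 kg.
Tool frame: the origin (TCP) lies at the very end of the fingers, on their centre line; the grasp point (between the pads) lies 19 mm behind it; y points along the fingers, x is the direction in which the jaws open and shut, and the axes are right-handed (so a half turn about y gives the same grasp; the last joint's range is limited). The gripper opens to 85 mm and grips with 20 to 120 N. Pads are 22 mm wide; open, the fingers measure 114 mm over their backs; the gripper's body (76 mm by 85 mm) begins 54 mm behind the grasp point. The pads swing forward as they close: fully open they stand 13 mm farther back than shut.
Start: joints at [-1.19, 0.264, 1.604, -0, 1.274, -0.037], TCP at [0.274, -0.617, 0.231] pointing down, gripper open.
Joint ranges: [-2.63, 2.63], [-0.94, 2.18], [0.31, 2.57], [-1.31, 4.45], [0, 2.66], [-2.55, 2.55]. Speed limits (rad/s): [2.57, 2.57, 3.14, 3.14, 3.14, 3.14].

### API

Orientations are given as a rotation vector (axis times angle).
In Python, from workcell import bot, cams gives the robot as it stands.
- The arm moves only by the tool play_rows, never from a script. Its argument "motion" is a list of rows, each a list of 2 entries, a list of its own where there are three numbers: the shift along the world's x, y, z normalised to -1 to 1, where 1 is 400 mm, then the turn, a rotation vector about the world's x, y, z normalised to -1 to 1, where 1 is pi/4 rad. In form: [[[tx, ty, tz], [ax, ay, az]], ...]. A call has 1 to 10 rows; each row is the pose to reach, as a shift and turn from the pose commanded when the call began; what a row does not reach only later rows make up. A row lasts 1/8 s, in which the tool goes at most 62.5 mm and 10.7 degrees, less where a joint would pass 70% of its speed; a pose out of reach is approached as far as the arm can. A call with a number of a shift or a turn outside -1 to 1 is refused whole. A call with a gripper value outside its range is refused whole. "gripper" is the closure, from 0 (fully open) to 1 (shut), set as the call begins (left out, the last holds). The fingers move at their own pace and stop on an object; "squeeze" is the grip in N (left out, the last holds). Time passes only in rows, so rows that repeat a pose let the fingers close. It gives the time, the measured TCP pose, the force and the opening at its end, in the units of the state.
- bot.read_state(): the state, without advancing time (a new reading comes with each control period).
- cams.read_camera(name): name is "scene" or "top"; returns (picture, depth): 400x640x3 uint8, red, green, blue; 400x640 float32, m along the optical axis (not along the pixel's ray), 0 where there is no reading.
- cams.calibration(name): a dict with "mtx" (3x3 intrinsics, pixels), "R" (3x3) and "t" (3): a world point X has camera coordinates R X + t. Camera axes: x right, y down, z forward; pixel columns grow to the right and rows downward; lengths in m; the calibration is good to about 2 mm. A picture is of the moment at which its call begins. calibration takes no time and is no camera call.
- bot.finish_job(): hands the job in, once; it reports no verdict.
Trained networks look in the newest picture that a camera, given by its name, has taken for a name from the list of things; names that differ only in an ending like _2 or _b are one class to them, and where a whole thing is asked for, a point or a joint stands for the part that bears it (a point fixed in the world has none). Each returns a list of dicts, best first, with "conf" (0 to 1); they miss things now and then, are a little off and sometimes report something else, mostly with a low value. They report only what shows in the picture. A call takes as long as a camera call. They do not tell look-alikes from the thing itself.
- cams.recognise(camera, label): "xyz" ([x, y, z] in m, in the coordinates of the camera as it stood for that picture, good to about 4 mm: the middle of the surface that is visible of it).
- cams.regions_of(camera, label): "mask" (400x640 bool, what is visible of it).
- cams.mark_of(camera, label): "xyz" ([x, y, z] in m, in the coordinates of the camera as it stood for that picture, good to about 4 mm: a listed point, or the origin of a listed thing).
The state is a dict: "time": time; "q": joint angles; "joint_vel": joint speeds; "joint_torque": joint torques, N m; "tool_pos": TCP position; "tcp_rot": TCP orientation; "wrist_force": force on the tool from outside, world axes, zero at the start; "torque": the same for the moment, N m; "width": opening from 0.0 (shut) to 1.0 (fully open).
Only numpy, scipy, OpenCV 4.12 (cv2) and the standard library are available. Lean on these libraries where they do the work, as an engineer would, in place of code of your own. Each camera call takes 0.05 s, during which the arm holds its last target.

## Working session

There is one attempt and no reset: what is moved stays moved. The work goes in short steps, Python scripts to look and compute and a tool call to move; the robot and the scene stay as the last step left them, time stands still between calls to the robot, and variables do not carry over. Pictures are saved under pics/ and viewed, and the job is handed in when it is done.

Besides the shell and the picture viewer there is one more tool, called after "Emit:" by a JSON object that holds its "method" and its "body". play_rows: Moves the arm, as the interface text tells. Its arguments: {"type":"object","properties":{"motion":{"type":"array","items":{"type":"array"}},"gripper":{"type":"number"},"squeeze":{"type":"number"}},"required":["motion"]}

```bash
mkdir -p pics
python3 - <<'E'
from workcell import bot,cams
import cv2
s=bot.read_state();print(s['time'],s['tool_pos'],s['tcp_rot'],s['width'])
for n in("scene","top"):
    p,d=cams.read_camera(n);cv2.imwrite(f'pics/{n}0.png',p[:,:,::-1]);c=cams.calibration(n);print(n,c)
E
```

```text
0.0 [ 0.27360767 -0.61624684  0.22991735] [-1.37701518  0.89752436 -0.89444027] 1.000534701869004
scene {'mtx': array([[483.20011892,   0.        , 323.60991129],
       [  0.        , 483.20011892, 199.37474404],
       [  0.        ,   0.        ,   1.        ]]), 'R': array([[-0.38267889,  0.92363202, -0.02146543],
       [ 0.59070309,  0.22674323, -0.77437547],
       [-0.71037083, -0.30901684, -0.63236214]]), 't': array([ 0.17436109, -0.22255582,  1.80587694])}
top {'mtx': array([[436.947906  ,   0.        , 322.63624662],
       [  0.        , 436.947906  , 201.74657483],
       [  0.        ,   0.        ,   1.        ]]), 'R': array([[ 4.73126953e-04, -9.99983419e-01, -5.73906861e-03],
       [-9.93067078e-01,  2.04777612e-04, -1.17548868e-01],
       [ 1.17548094e-01,  5.75489564e-03, -9.93050516e-01]]), 't': array([0.03030531, 0.53928819, 1.19259206])}
```

View pics/scene0.png

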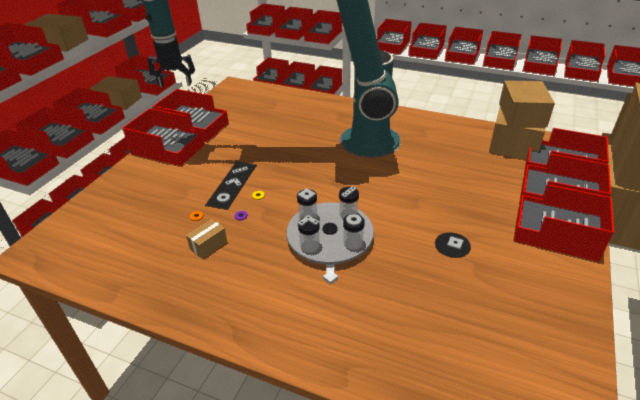

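View pics/top0.png

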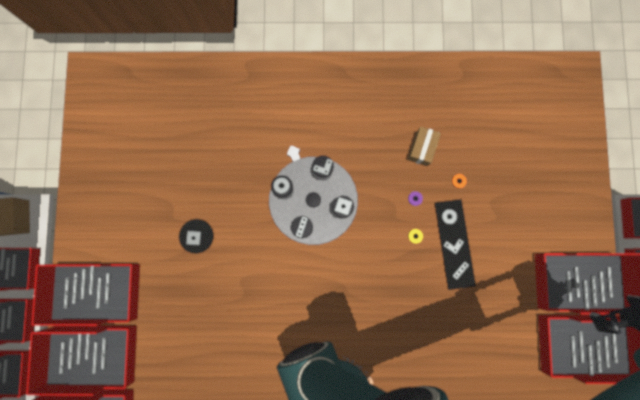

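The sample on the round mat, top (194,236), looks like the square plate. Its jar appears at top (343,206), and the pointer tip is at (293,152). Next I'll zoom in and measure.

```bash
cat > h.py <<'E'
from workcell import bot,cams
import numpy as np,cv2
def w(n,p):
    c=cams.calibration(n);return c['R'].T@(np.array(p)-c['t'])
def onplane(n,u,v,z):
    c=cams.calibration(n);o=-c['R'].T@c['t'];d=c['R'].T@np.linalg.inv(c['mtx'])@np.array([u,v,1.]);return o+d*(z-o[2])/d[2]
E
python3 - <<'E'
from h import *
for n in("top","scene"):
    p,d=cams.read_camera(n)
    for l in ("stand","carousel","jar_square","jar_washer","jar_strip","jar_corner","front","part_square","round_mat"):
        r=cams.mark_of(n,l);print(n,l,[(round(x['conf'],2),w(n,x['xyz']).round(4)) for x in r[:3]])
    if n=="top":
        cv2.imwrite('pics/z.png',cv2.resize(p[135:255,170:370,::-1],None,fx=4,fy=4,interpolation=cv2.INTER_CUBIC))
    else: cv2.imwrite('pics/zs.png',cv2.resize(p[170:290,280:480,::-1],None,fx=4,fy=4,interpolation=cv2.INTER_CUBIC))
print(bot.read_state()['time'])
E
```

```text
top stand [(0.73, array([ 0.5433,  0.0588, -0.002 ]))]
top carousel [(0.57, array([0.5456, 0.0612, 0.02  ]))]
top jar_square [(0.7, array([ 0.5192, -0.0216,  0.1136]))]
top jar_washer [(0.81, array([0.5728, 0.1375, 0.1201]))]
top jar_strip [(0.81, array([0.4619, 0.0821, 0.118 ]))]
top jar_corner [(0.68, array([0.6216, 0.0276, 0.1155]))]
top front [(0.59, array([0.6222, 0.0912, 0.1195]))]
top part_square [(0.55, array([0.4381, 0.3977, 0.0019]))]
top round_mat [(0.89, array([ 0.447 ,  0.3961, -0.0013]))]
scene stand [(0.86, array([ 0.5456,  0.0578, -0.0042])), (0.58, array([0.621 , 0.0878, 0.1197]))]
scene carousel [(0.79, array([0.5395, 0.0593, 0.0231])), (0.18, array([0.4437, 0.3912, 0.0008]))]
scene jar_square [(0.84, array([ 0.5175, -0.0263,  0.1214])), (0.46, array([ 0.4242, -0.3445,  0.0011]))]
scene jar_washer [(0.8, array([0.572 , 0.1369, 0.1177]))]
scene jar_strip [(0.56, array([0.4622, 0.0822, 0.1147]))]
scene jar_corner [(0.86, array([0.6232, 0.0282, 0.1219]))]
scene front [(0.63, array([0.6195, 0.0877, 0.1157]))]
scene part_square [(0.49, array([0.4398, 0.3968, 0.0036]))]
scene round_mat [(0.61, array([4.437e-01, 3.929e-01, 4.000e-04]))]
1.1
```

View pics/z.png

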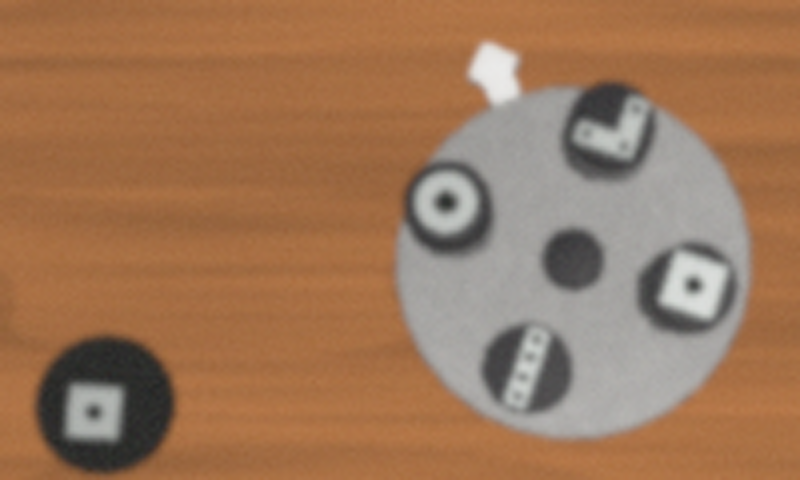

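View pics/zs.png

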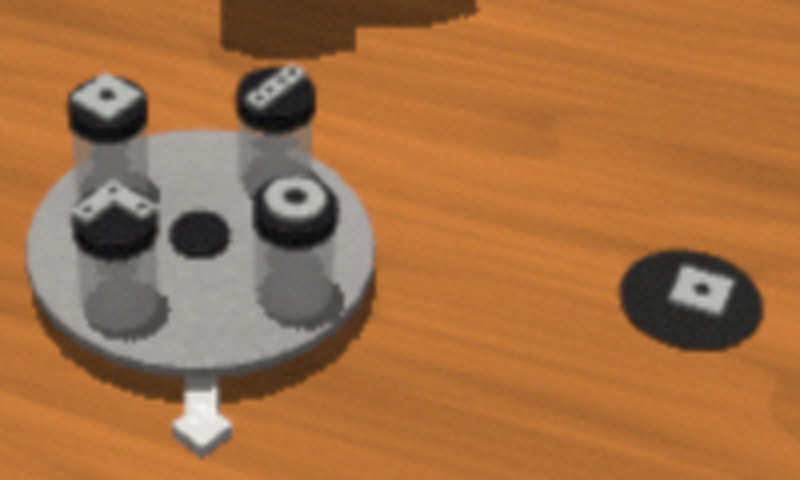

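The networks agree with the picture: the square jar is at about (0.518,-0.024) and the axis at about (0.544,0.058). I'll refine the axis, pointer and jar angles from pixels.

```bash
cat > m.py <<'E'
from h import *
from scipy.optimize import least_squares
def meas(n,verbose=True):
    p,d=cams.read_camera(n)
    hsv=cv2.cvtColor(p,cv2.COLOR_RGB2HSV)
    out={}
    A=np.array([.544,.058])
    V,U=np.mgrid[0:400,0:640]
    # pointer: bright low-sat pixels whose z=.012 projection is 128-182mm from axis, bearing 0..50deg
    c=cams.calibration(n)
    def planemap(z):
        o=-c['R'].T@c['t'];pix=np.stack([U,V,np.ones_like(U)],-1).astype(float)
        dd=pix@np.linalg.inv(c['mtx']).T@c['R'];return (o+dd*((z-o[2])/dd[...,2])[...,None])[...,:2]
    P=planemap(.012);r=np.hypot(*(P-A).transpose(2,0,1));b=np.degrees(np.arctan2(P[...,1]-A[1],P[...,0]-A[0]))
    m=(r>.135)&(r<.185)&(b>0)&(b<50)&(hsv[...,1]<70)&(hsv[...,2]>140)
    wt=m*1.0
    out['ptr']=P[m].mean(0);out['ptr_maxr']=r[m].max();out['n']=m.sum()
    # hub : dark at z=.044
    P=planemap(.044);r=np.hypot(*(P-A).transpose(2,0,1))
    m=(r<.032)&(p.max(2)<95);out['hub']=P[m].mean(0);out['nh']=m.sum()
    # lid parts (bright on lids) z=.123
    P=planemap(.123)
    for l in("jar_square","jar_washer","jar_strip","jar_corner"):
        rr=cams.mark_of(n,l)
        if not rr: continue
        g=w(n,rr[0]['xyz'])[:2];r=np.hypot(*(P-g).transpose(2,0,1))
        m=((r<.027)&(hsv[...,1]<60)&(hsv[...,2]>150)).astype(np.uint8)
        k,lab,st,_=cv2.connectedComponentsWithStats(m)
        if k<2: continue
        i=1+st[1:,4].argmax();
        cnt,_=cv2.findContours((lab==i).astype(np.uint8),cv2.RETR_EXTERNAL,cv2.CHAIN_APPROX_NONE)
        mm=np.zeros((400,640),np.uint8);cv2.drawContours(mm,cnt,-1,1,-1)
        out[l]=(P[mm>0].mean(0),g,rr[0]['conf'])
    return out
E
python3 - <<'E'
from m import *
for n in("top","scene"):
    o=meas(n)
    for k,v in o.items(): print(n,k,v)
print(bot.read_state()['time'])
E
```

```text
top ptr [0.68632722 0.11578632]
top ptr_maxr 0.17352169564819112
top n 131
top hub [0.54438058 0.05786854]
top nh 156
top jar_square (array([ 0.5177338 , -0.02307731]), array([ 0.51924222, -0.02311052]), 0.61)
top jar_strip (array([0.46582222, 0.08420926]), array([0.46675199, 0.08294941]), 0.92)
top jar_corner (array([0.61906727, 0.02607784]), array([0.62140801, 0.02523117]), 0.94)
scene ptr [0.68650557 0.11380128]
scene ptr_maxr 0.17397284907161142
scene n 109
scene hub [0.55118052 0.05828926]
scene nh 146
scene jar_square (array([ 0.51809734, -0.02414142]), array([ 0.51974412, -0.02831596]), 0.61)
scene jar_washer (array([0.57273178, 0.13657195]), array([0.56831503, 0.13656786]), 0.62)
scene jar_strip (array([0.47189196, 0.08144332]), array([0.46275876, 0.08187612]), 0.73)
scene jar_corner (array([0.61891674, 0.02190679]), array([0.62553018, 0.02991873]), 0.85)
1.6
```

Run:
```python
from h import *
from scipy.spatial.transform import Rotation as R
s=bot.read_state();M=R.from_rotvec(s['tcp_rot']).as_matrix();print(M.round(3),s['q'],s['tool_pos'],s['wrist_force'])
print('jaw yaw',np.degrees(np.arctan2(M[1,0],M[0,0])))
```

```text
[[ 0.406 -0.     0.914]
 [-0.914  0.     0.406]
 [-0.    -1.    -0.   ]] [-1.18988885e+00  2.63907235e-01  1.60399960e+00 -2.08243376e-06
  1.27370131e+00 -3.68925686e-02] [ 0.27388191 -0.61693285  0.23127506] [-0.40187728  0.05792354 -0.8999844 ]
jaw yaw -66.06178597978486
```

Emit:
{"method": "play_rows", "body": {"motion": [[[0.03, 0.07, 0], [0, 0, 0.05]], [[0.07, 0.17, 0], [0, 0, 0.12]], [[0.11, 0.28, 0], [0, 0, 0.2]], [[0.16, 0.4, 0], [0, 0, 0.28]], [[0.21, 0.51, 0], [0, 0, 0.36]], [[0.25, 0.62, 0], [0, 0, 0.45]], [[0.285, 0.7, 0], [0, 0, 0.5]], [[0.305, 0.75, 0], [0, 0, 0.533]]], "gripper": 0}}

```text
time: 2.6
tool_pos: [0.3964, -0.3153, 0.2316]
tcp_rot: [-1.494, 0.572, -0.573]
wrist_force: [0.6, -0.3, -0.5]
width: 1.002
```

Emit:
{"method": "play_rows", "body": {"motion": [[[0.03, 0.07, 0], [0, 0, 0.05]], [[0.07, 0.17, 0], [0, 0, 0.12]], [[0.11, 0.28, 0], [0, 0, 0.2]], [[0.16, 0.4, 0], [0, 0, 0.28]], [[0.21, 0.51, 0], [0, 0, 0.36]], [[0.25, 0.62, 0], [0, 0, 0.45]], [[0.285, 0.7, -0.05], [0, 0, 0.5]], [[0.305, 0.734, -0.1], [0, 0, 0.53]], [[0.305, 0.734, -0.15], [0, 0, 0.53]], [[0.305, 0.734, -0.15], [0, 0, 0.53]]]}}

```text
time: 3.85
tool_pos: [0.5164, -0.0229, 0.1695]
tcp_rot: [-1.557, 0.252, -0.246]
wrist_force: [0.7, -0.1, 0.1]
width: 1.001
```

Emit:
{"method": "play_rows", "body": {"motion": [[[0, 0, -0.04], [0, 0, 0]], [[0, 0, -0.09], [0, 0, 0]], [[0, 0, -0.14], [0, 0, 0]], [[0, 0, -0.18], [0, 0, 0]], [[0, 0, -0.2125], [0, 0, 0]], [[0, 0, -0.2125], [0, 0, 0]]]}}

```text
time: 4.6
tool_pos: [0.517, -0.0234, 0.0852]
tcp_rot: [-1.556, 0.252, -0.248]
wrist_force: [0.3, -0.8, -0.7]
width: 1.001
```

Run:
```python
from m import *
for n in("top","scene"):
    p,d=cams.read_camera(n)
    y,x=(120,250) if n=="top" else (150,240)
    cv2.imwrite(f'pics/{n}1.png',cv2.resize(p[y:y+140,x:x+180,::-1],None,fx=4,fy=4,interpolation=cv2.INTER_CUBIC))
s=bot.read_state();print(s['time'],s['q'],s['tool_pos'],s['wrist_force'])
```

```text
4.7 [-9.31402037e-02  1.08415986e-01  2.07449546e+00  2.48500907e-05
  9.58117736e-01  2.25025174e-01] [ 0.51825985 -0.0233954   0.08660974] [-0.29509455 -1.00326997 -0.15491871]
```

View pics/scene1.png

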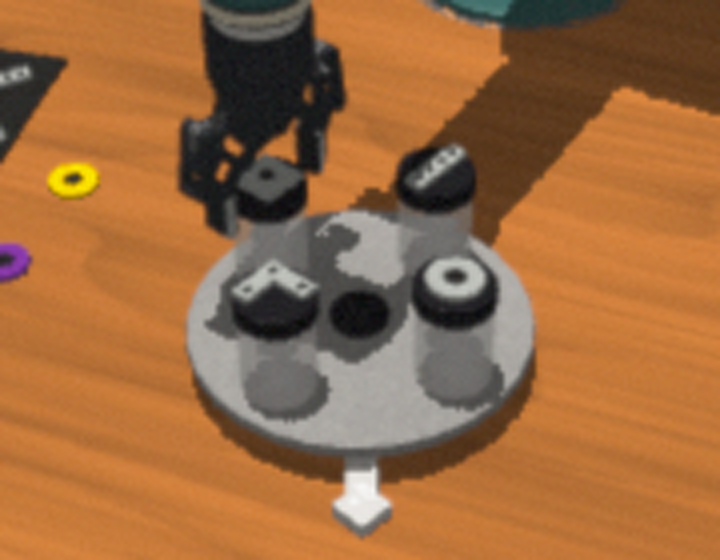

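View pics/top1.png

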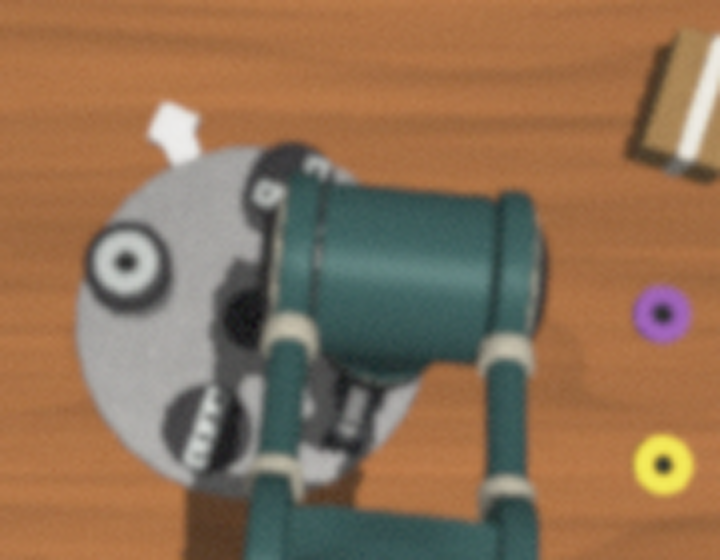

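The fingers straddle the square-plate lid, scene crop (270,190). Next I'll close on it.

Emit:
{"method": "play_rows", "body": {"motion": [[[0, 0, 0], [0, 0, 0]], [[0, 0, 0], [0, 0, 0]], [[0, 0, 0], [0, 0, 0]], [[0, 0, 0], [0, 0, 0]], [[0, 0, 0], [0, 0, 0]], [[0, 0, 0], [0, 0, 0]], [[0, 0, 0], [0, 0, 0]]], "gripper": 1, "squeeze": 60}}

```text
time: 5.58
tool_pos: [0.5185, -0.0234, 0.0875]
tcp_rot: [-1.556, 0.248, -0.25]
wrist_force: [-1.3, 1.2, 5.8]
width: 0.662
```

Run:
```python
from m import *
for n in("scene",):
    p,d=cams.read_camera(n)
    y,x=(150,240)
    cv2.imwrite(f'pics/{n}2.png',cv2.resize(p[y:y+140,x:x+180,::-1],None,fx=4,fy=4,interpolation=cv2.INTER_CUBIC))
s=bot.read_state();print(s['time'],s['width'],s['tool_pos'],s['wrist_force'],s['torque'])
# plan: axis, commanded start
A=np.array([.5445,.0575]);S=np.array([.518,-.0235]);
a0=np.arctan2(*(S-A)[::-1]);print(np.degrees(a0),np.hypot(*(S-A)))
r=S-A
for base in (0,44,88):
    def rot(t): c,s_=np.cos(t),np.sin(t);return np.array([c*r[0]-s_*r[1],s_*r[0]+c*r[1]])
    p0=rot(np.radians(base));print(base)
    for k in range(1,11):
        t=np.radians(4.4*k);print(((rot(np.radians(base)+t)-p0)/.4).round(4),round(4.4*k/45,4))
```

```text
5.625 0.6642900652254647 [ 0.51848856 -0.02338762  0.08750535] [-1.878206   -0.10350776  5.45197532] [0.02920388 0.38165179 0.22333376]
-108.11605167335584 0.08522470299156225
0
[ 0.0157 -0.0045] 0.0978
[ 0.0318 -0.0078] 0.1956
[ 0.048  -0.0098] 0.2933
[ 0.0643 -0.0106] 0.3911
[ 0.0807 -0.0101] 0.4889
[ 0.0969 -0.0083] 0.5867
[ 0.113  -0.0054] 0.6844
[ 0.1288 -0.0012] 0.7822
[0.1443 0.0042] 0.88
[0.1593 0.0108] 0.9778
44
[0.0144 0.0077] 0.0978
[0.0282 0.0165] 0.1956
[0.0413 0.0263] 0.2933
[0.0536 0.0371] 0.3911
[0.065  0.0488] 0.4889
[0.0755 0.0613] 0.5867
[0.085  0.0747] 0.6844
[0.0935 0.0887] 0.7822
[0.1008 0.1033] 0.88
[0.1071 0.1184] 0.9778
88
[0.005  0.0156] 0.0978
[0.0089 0.0315] 0.1956
[0.0114 0.0476] 0.2933
[0.0128 0.0639] 0.3911
[0.0129 0.0803] 0.4889
[0.0117 0.0966] 0.5867
[0.0093 0.1128] 0.6844
[0.0057 0.1287] 0.7822
[0.0008 0.1443] 0.88
[-0.0052  0.1595] 0.9778
```

View pics/scene2.png

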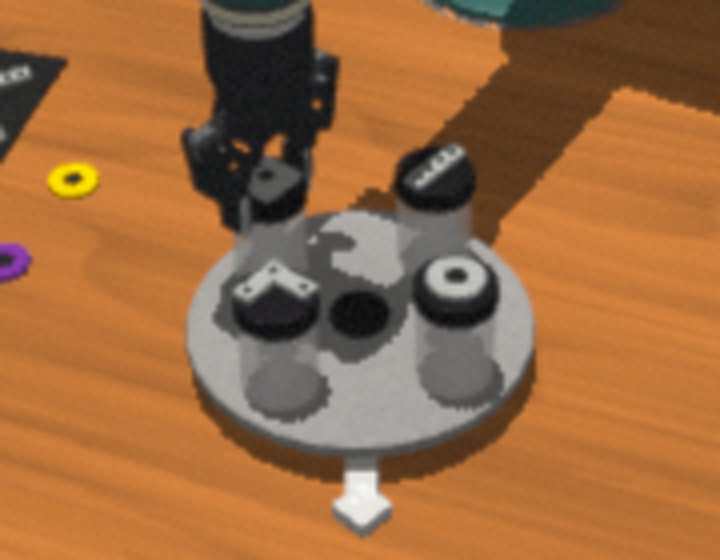

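The grip is on the lid (about 56 mm wide) and the side force is small. I'll turn the first 44°.

Emit:
{"method": "play_rows", "body": {"motion": [[[0.0157, -0.0045, 0], [0, 0, 0.0978]], [[0.0318, -0.0078, 0], [0, 0, 0.1956]], [[0.048, -0.0098, 0], [0, 0, 0.2933]], [[0.0643, -0.0106, 0], [0, 0, 0.3911]], [[0.0807, -0.0101, 0], [0, 0, 0.4889]], [[0.0969, -0.0083, 0], [0, 0, 0.5867]], [[0.113, -0.0054, 0], [0, 0, 0.6844]], [[0.1288, -0.0012, 0], [0, 0, 0.7822]], [[0.1443, 0.0042, 0], [0, 0, 0.88]], [[0.1593, 0.0108, 0], [0, 0, 0.9778]]]}}

```text
time: 6.88
tool_pos: [0.5821, -0.019, 0.0875]
tcp_rot: [-1.542, -0.356, 0.354]
wrist_force: [-3.0, 0.5, 6.4]
width: 0.658
```

Forces are low. Continuing.

Emit:
{"method": "play_rows", "body": {"motion": [[[0.0144, 0.0077, 0], [0, 0, 0.0978]], [[0.0282, 0.0165, 0], [0, 0, 0.1956]], [[0.0413, 0.0263, 0], [0, 0, 0.2933]], [[0.0536, 0.0371, 0], [0, 0, 0.3911]], [[0.065, 0.0488, 0], [0, 0, 0.4889]], [[0.0755, 0.0613, 0], [0, 0, 0.5867]], [[0.085, 0.0747, 0], [0, 0, 0.6844]], [[0.0935, 0.0887, 0], [0, 0, 0.7822]], [[0.1008, 0.1033, 0], [0, 0, 0.88]], [[0.1071, 0.1184, 0], [0, 0, 0.9778]]]}}

```text
time: 8.12
tool_pos: [0.6246, 0.0283, 0.0875]
tcp_rot: [-1.355, -0.948, 0.947]
wrist_force: [-3.5, -1.2, 7.1]
width: 0.66
```

Run:
```python
from m import *
for n in("top","scene"):
    o=meas(n)
    for k,v in o.items(): print(n,k,v)
s=bot.read_state();print(s['time'],s['q'],s['tool_pos'],s['wrist_force'])
```

```text
top ptr [0.69982643 0.10960438]
top ptr_maxr 0.17593971215896553
top n 72
top hub [0.54396672 0.0592599 ]
top nh 270
top jar_corner (array([0.57729175, 0.13369149]), array([0.57007964, 0.1334943 ]), 0.96)
scene ptr [0.69520943 0.11353531]
scene ptr_maxr 0.1739860608330669
scene n 56
scene hub [0.54342966 0.05665123]
scene nh 249
scene jar_corner (array([0.58007547, 0.13254649]), array([0.57442113, 0.13564788]), 0.85)
8.625 [ 5.45855831e-03  2.94327336e-01  1.84611405e+00 -3.94104954e-04
  1.00069590e+00 -1.21265118e+00] [0.62458068 0.02819435 0.08753339] [-2.78340857 -1.29579071  6.69901046]
```

Emit:
{"method": "play_rows", "body": {"motion": [[[0.005, 0.0156, 0], [0, 0, 0.0978]], [[0.0089, 0.0315, 0], [0, 0, 0.1956]], [[0.0114, 0.0476, 0], [0, 0, 0.2933]], [[0.0128, 0.0639, 0], [0, 0, 0.3911]], [[0.0129, 0.0803, 0], [0, 0, 0.4889]], [[0.0117, 0.0966, 0], [0, 0, 0.5867]], [[0.0093, 0.1128, 0], [0, 0, 0.6844]], [[0.0057, 0.1287, 0], [0, 0, 0.7822]], [[0.0008, 0.1443, 0], [0, 0, 0.88]], [[-0.0026, 0.1533, 0], [0, 0, 0.938]]]}}

```text
time: 9.88
tool_pos: [0.6234, 0.0894, 0.0875]
tcp_rot: [-1.002, -1.487, 1.488]
wrist_force: [-2.7, -3.1, 5.3]
width: 0.661
```

Run:
```python
from m import *
for n in("top","scene"):
    o=meas(n)
    for k,v in o.items(): print(n,k,v)
    p,d=cams.read_camera(n)
    y,x=(120,230) if n=="top" else (150,260)
    cv2.imwrite(f'pics/{n}3.png',cv2.resize(p[y:y+140,x:x+180,::-1],None,fx=4,fy=4,interpolation=cv2.INTER_CUBIC))
s=bot.read_state();print(s['time'],s['q'],s['tool_pos'],s['wrist_force'],s['torque'])
```

```text
top ptr [0.69922091 0.07431065]
top ptr_maxr 0.18478841087977615
top n 8
top hub [0.54207971 0.05974449]
top nh 243
top jar_washer (array([0.46147331, 0.01217871]), array([0.46754808, 0.02462941]), 0.97)
top jar_strip (array([ 0.57744851, -0.02206992]), array([ 0.5785017 , -0.02249964]), 0.74)
top jar_corner (array([0.44105059, 0.37505804]), array([0.44660525, 0.39763489]), 0.54)
scene ptr [0.69558874 0.11495395]
scene ptr_maxr 0.1739860608330669
scene n 52
scene hub [0.54781645 0.05996463]
scene nh 234
scene jar_square (array([0.60029587, 0.07822378]), array([0.62533718, 0.08726562]), 0.76)
scene jar_strip (array([ 0.58186279, -0.03285133]), array([ 0.57565722, -0.02445169]), 0.83)
scene jar_corner (array([0.52995608, 0.13603138]), array([0.51147838, 0.13247431]), 0.77)
10.475 [ 1.02977557e-01  3.02419919e-01  1.83547898e+00 -5.84540811e-04
  1.00348517e+00 -1.85136215e+00] [0.62350153 0.08929488 0.08752668] [-3.48181979 -1.74981201  5.93276144] [-0.05807167  0.50314062  0.11298988]
```

View pics/scene3.png

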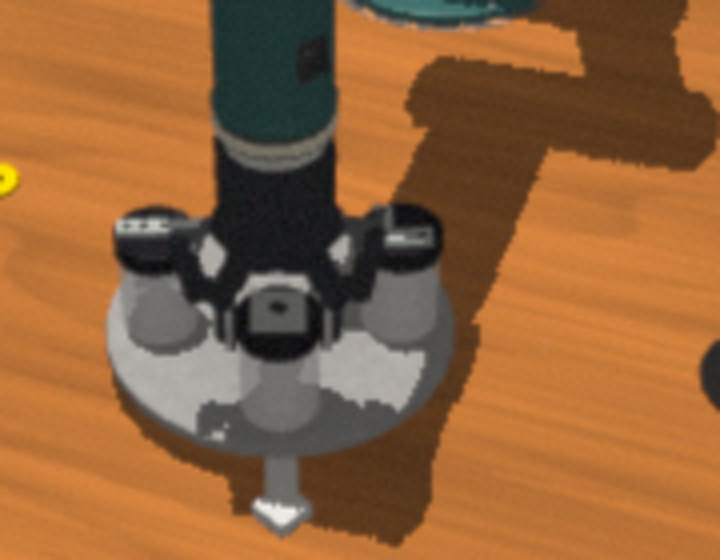

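View pics/top3.png

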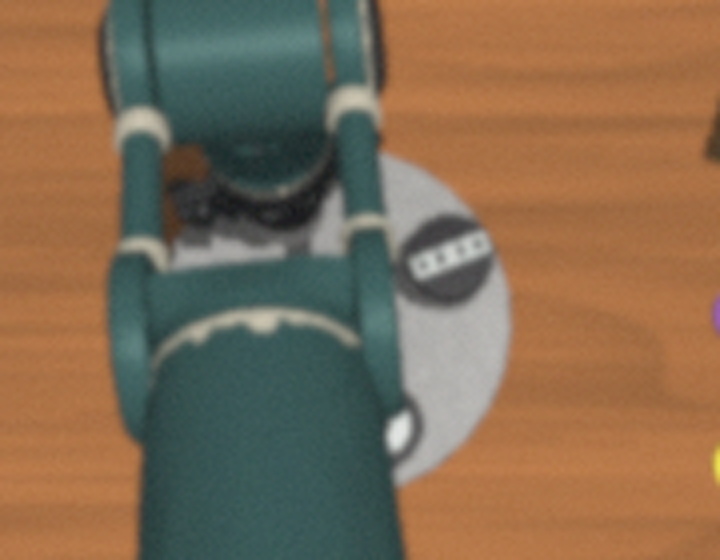

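The square jar is at the front, gripped and lined up with the pointer. I'll check the alignment precisely from the initial unoccluded images and the current ones.

Run:
```python
from m import *
from scipy.optimize import least_squares
from scipy.ndimage import map_coordinates
def prj(n,X):
    c=cams.calibration(n);q=(c['R']@np.array(X).T).T+c['t'];q=q@c['mtx'].T;return q[:,:2]/q[:,2:]
for n in("top","scene"):
    p=cv2.imread(f'pics/{n}0.png')[:,:,::-1]
    sat=cv2.cvtColor(p,cv2.COLOR_RGB2HSV)[...,1].astype(float)
    # disc edge points along rays at z=.034: max saturation step
    A=np.array([.5445,.0575]);pts=[]
    for th in np.radians(np.arange(0,360,3)):
        r=np.arange(.112,.138,.0005);X=np.c_[A[0]+r*np.cos(th),A[1]+r*np.sin(th),np.full_like(r,.034)]
        q=prj(n,X);v=map_coordinates(sat,[q[:,1],q[:,0]],order=1);
        if v[0]>60 or v[-1]<90: continue
        i=np.argmax(v>0.5*(v[:4].mean()+v[-4:].mean()));pts.append(X[i,:2])
    pts=np.array(pts)
    f=least_squares(lambda a:np.hypot(*(pts-a[:2]).T)-a[2],[*A,.125],loss='soft_l1',f_scale=.001)
    C=f.x[:2];print(n,'disc',f.x,len(pts))
    # pointer: for radii 140..170, bearing centroid of low-saturation brightness
    out=[]
    for r in np.arange(.138,.172,.002):
        s=np.arange(-.03,.0301,.0005);a0=np.radians(22)
        X=np.c_[C[0]+r*np.cos(a0)-s*np.sin(a0),C[1]+r*np.sin(a0)+s*np.cos(a0),np.full_like(s,.012)]
        q=prj(n,X);v=map_coordinates(sat,[q[:,1],q[:,0]],order=1);wt=np.clip(np.median(v)-v-35,0,None)
        out.append((r,22+np.degrees(np.arctan2((wt*s).sum()/wt.sum(),r))))
    print(np.round([b for a,b in out],1))
print('now scene hole',onplane('scene',329.5,226.8,.123),'tip',onplane('scene',330.75,283.75,.012))
```

```text
top disc [0.54488179 0.05763136 0.1249681 ] 116
[22.3 22.4 22.5 22.5 22.4 22.3  nan  nan  nan  nan  nan 22.3 22.4 22.4
 22.3 22.3 22.3]
scene disc [0.55000835 0.05808001 0.12671899] 103
[22.5 22.5 22.5 22.5 22.2  nan  nan  nan  nan  nan  nan  nan 22.6 22.3
 22.3 22.3 22.4]
now scene hole [0.62446135 0.08939523 0.123     ] tip [0.71373944 0.1272467  0.012     ]<stdin>:25: RuntimeWarning: invalid value encountered in scalar divide
```

The pointer bearing is 22.35° and the jar is at about 21.9–22.2°. I'll nudge it 0.3° and firm up the grip.

Emit:
{"method": "play_rows", "body": {"motion": [[[-0.0004, 0.001, 0], [0, 0, 0.0067]], [[-0.0004, 0.001, 0], [0, 0, 0.0067]], [[-0.0004, 0.001, 0], [0, 0, 0.0067]], [[-0.0004, 0.001, 0], [0, 0, 0.0067]], [[-0.0004, 0.001, 0], [0, 0, 0.0067]], [[-0.0004, 0.001, 0], [0, 0, 0.0067]]], "squeeze": 80}}

```text
time: 11.22
tool_pos: [0.6233, 0.0897, 0.0877]
tcp_rot: [-1.0, -1.49, 1.49]
wrist_force: [-2.7, -1.8, 6.8]
width: 0.656
```

Run:
```python
from m import *
A=np.array([.5448,.0576])
o=meas("top");print(o.get('jar_strip'))
b=o['jar_strip'][0]-A;print(np.degrees(np.arctan2(b[1],b[0]))+90)
s=bot.read_state();print(s['time'],s['width'],s['tool_pos'],s['wrist_force'],s['torque'],np.abs(s['joint_vel']).max())
b=s['tool_pos'][:2]-A;print(np.degrees(np.arctan2(b[1],b[0])))
```

```text
(array([ 0.57740475, -0.02161628]), array([ 0.5785475 , -0.02250716]), 0.63)
22.37165340626781
11.475 0.6512901347878038 [0.62334838 0.08971146 0.08766002] [-3.28231229 -1.62028761  7.13936044] [0.00883563 0.61996602 0.13920318] 0.001062076062770951
22.23529500430611
```

The jar measures 22.2–22.4° against the pointer's 22.35°, and it is still and gripped.

```bash
python3 -c "
from workcell import bot
print(bot.finish_job())"
```

```text
the job is handed in; nothing more can be done
None
```

The jar with the square plate, which matches the customer's sample on the round mat, now stands at the front in line with the pointer. I gripped it by its lid and turned the carousel about 130° to get it there. The job is handed in with the gripper still holding the lid at 80 N.

- **Alignment:** the pointer's bearing measured about 22.35°. The jar's bearing was 22.4° from the camera, using the strip jar beside it, and 22.2° from the arm's position.
- **Hold:** the arm was still and the wrist force was about 8 N. The gripper opening read 55–56 mm on the 58 mm lid, and I didn't look into that small difference.
- **Camera disagreement:** the scene camera put the carousel axis about 5 mm off in x compared with the top camera. I used the top camera's axis, because it agreed with the jar positions.
- **Other items:** I did not touch the loose parts, the carton or the look-alikes. I did not take a last picture to confirm that.
- **Time:** about 11.5 s of the 42 s allowed.

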